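Wind the music box and set it playing

TASK

The music box in the quiet room has run down. Push the steel slide in its well fully over to the right-hand end (stop), as seen from the key side, and leave it there while you wind the big brass key clockwise, a part-turn at a time, until it is tight up against its end stop. Then push the slide fully back to the left-hand end (play) and shut the lid completely, leaving the bowl, the tumbler and the bottle standing where they are.

Things in the scene. Friction and masses are not known exactly. Their poses are not given: they have to be found in the camera images.
- music_box: Fixed wooden music box, 227 mm deep (x), 204 wide (y), 115 high; place and yaw vary. Origin on the table; x points from the key side (towards the robot) to the hinge side, y to the left seen from the key side, z up. Front face at x = -125 mm, 33 mm high; from its top edge a flat panel slopes up at 35 degrees from level to x = -8 mm, z = 115 mm. Behind that is the open well.
- key (a joint): Turn of the winding key in rad: 0 run down, grows as it is wound clockwise (seen facing the sloping panel), end stop at 4.4. Starts between 0 and 0.9. The spring's pull grows by 0.015 N m per rad; a friction clutch of 0.08 N m holds the key wherever it is let go, so winding takes 0.08 to 0.15 N m.
- key_grip (a point): Middle of the brass key's flat butterfly bow (76 mm long, 12 thick, 36 tall along the axis), 46 mm out from the panel; in the box frame (-93, 0, 112) mm. Its z is the key's axis, out of the panel, leaning 35 degrees from vertical to the key side; y runs along the bow, x through its thickness. These turn with the key; at joint 0 y is the box's y. Below the bow: 28 mm of stem.
- well_floor (a point): Middle of the floor of the well behind the panel, in the box frame at (47, 0, 71) mm, axes as the box's. The well is 94 mm (x) by 188 mm (y) inside and 44 mm deep; its walls are 8 mm thick, rim at z = 115 mm. At its back lies a fixed brass cylinder 18 mm thick, 150 mm long, along y at x = 78 mm in the box frame, top at z = 92 mm.
- slide (a joint): Position of the steel slide in m: 0 at the right-hand end (-y of the box), which is stop; 0.07 at the left-hand end (+y), which is play. It starts between 0.04 and 0.07, stays where it is left and takes about 2 N to push.
- slide_top (a point): Centre of the top of the steel slide's grip block, 22 mm (x) by 18 mm (y) by 30 mm high, which runs along the box's y at x = 34 mm in the well; its top is at z = 104 mm, 11 mm below the rim. Axes as the music box's.
- lid (a joint): Opening of the lid in rad: 0 shut flat on the rim, 2.0 fully open and leaning back; it starts between 1.75 and 1.98. A stiff hinge keeps it wherever it is left, about 2 N at its edge moves it.
- lid_edge (a point): Middle of the free edge of the wooden lid: 110 mm from hinge to edge, 204 wide, 10 thick, with a small brass lip 10 mm beyond the edge. The point is 110 mm from the hinge, half-way through the thickness. Its x axis points from edge to hinge along the lid, its z out of the outer face (up when shut, away from the key side when open).
- lid_hinge (a point): Middle of the lid's hinge line, in the music box frame at (102, 0, 115.5) mm; the hinge runs along the box's y. With the lid shut its underside is at this height.
- bowl: Bystander: brass singing bowl, 116 mm across, 55 mm high, left of the music box. Origin under its centre.
- tumbler: Bystander: amber glass tumbler, 76 mm across, 95 mm high, right of the music box. Origin under its centre.
- bottle: Bystander: clear bottle with a white cap, 56 mm across, 140 mm high, right of the music box towards the back. Origin under its centre.

How it is judged (in metres and radians):
On the way, in this order (a step that is already met when the one before it is completed fails the run):
1. the slide is at the right-hand (stop) end (value of joint slide below 0.01 m), for 0.2 s.
2. the key is wound tight with the slide still at stop (value of joint key above 4.1 rad and value of joint slide below 0.01 m), for 0.2 s.
3. the slide is at the left-hand (play) end with the key still tight (value of joint slide above 0.06 m and value of joint key above 4.1 rad), for 0.2 s.
At the end, for the whole second after the job is handed in: The key is within 0.3 rad of its end stop (joint above 4.1), the slide within 10 mm of its left-hand end (joint above 0.06), the lid shut to within 0.06 rad and still, and the bowl, tumbler and bottle upright (within 0.2 rad) and within 30 mm of where they stood (all of step 3 and value of joint lid below 0.06 rad and velocity of joint lid between -0.05 and 0.05 rad/s and distance of each of bowl, tumbler, bottle from where it was at the start of the episode below 0.03 m and angle between each of bowl, tumbler, bottle's own z axis and vertical below 0.2 rad); the robot touches nothing.
It fails at once if the bowl is pushed more than 30 mm or tipped (distance of bowl from where it was at the start of the episode above 0.03 m or angle between bowl's own z axis and vertical above 0.2 rad).
It fails at once if the tumbler is pushed more than 30 mm or tipped (distance of tumbler from where it was at the start of the episode above 0.03 m or angle between tumbler's own z axis and vertical above 0.2 rad).
It fails at once if the bottle is pushed more than 30 mm or tipped (distance of bottle from where it was at the start of the episode above 0.03 m or angle between bottle's own z axis and vertical above 0.2 rad).
It also fails if it takes over 72 s, if anything falls off the work surface, if the arm or the gripper's body presses on something with over 40 N, if the wrist force passes 120 N, or if a joint passes its speed limit or range.

ROBOT

A 6-joint arm with a two-finger parallel gripper is mounted at the origin on the work surface. World frame = base frame: x ahead of the robot, y to its left, z up, the work surface at z = 0. Lengths are in mm, angles in rad, forces in N, time in s.
With the tool pointing down it reaches from about 350 to 875 mm from the base axis. Payload 4.2 kg.
Tool frame: the origin (TCP) lies on the mounting face of the last link; the fingertips stand 173 mm ahead of it and the grasp point (between the pads) lies 155 mm ahead of it; z points along the fingers, y is the direction in which the jaws open and shut (so a half turn about z gives the same grasp; the last joint's range is limited). The gripper opens to 85 mm and grips with 20 to 120 N. Pads are 22 mm wide; open, the fingers measure 114 mm over their backs; the gripper's body (76 mm by 85 mm) begins 54 mm behind the grasp point. The pads swing forward as they close: fully open they stand 13 mm farther back than shut.
Start: joints at [-0.945, 0.385, 0.008, 0, -1.194, -0.259], TCP at [224.158, -583.398, 404.712] pointing down, gripper open.
Joint ranges: [-3.14, 3.14], [-1.21, 2.06], [-1.07, 1.41], [-3.16, 2.05], [-2.99, -0.16], [-3.1, 3.1]. Speed limits (rad/s): [2.79, 2.79, 3.14, 3.14, 3.14, 3.14].

INTERFACE

Orientations are given as a unit quaternion [x, y, z, w].
In Python, from bench import arm gives the robot as it stands. The module is installed in compiled form; this text tells all that it offers.
- The arm moves only by the tool play_rows, never from a script. Its argument "moves" is a list of rows, each a list of 3 entries, a list of its own where there are three numbers: the shift along the world's x, y, z in units of 30 cm (1.0 is 30 cm), then the turn about the world's z in units of 30 degrees (1.0 is 30 degrees), then the gripper's target within -1 to 1 (shut at 1, half-way at 0, fully open at -1). In form: [[[x, y, z], turn, jaw], ...]. A call has 1 to 12 rows; each row is the pose to reach, as a shift and turn from the pose measured when the call began; what a row does not reach only later rows make up. A row lasts 1/8 s, in which the tool goes at most 62.5 mm and 10.7 degrees, less where a joint would pass 70% of its speed; a pose out of reach is approached as far as the arm can. A call with a number of a shift or a turn outside -1 to 1 is refused whole. A call with a gripper value outside its range is refused whole. The fingers move at their own pace and stop on an object; the grip force is fixed at half the most. Time passes only in rows, so rows that repeat a pose let the fingers close. It gives the time, the measured TCP pose, the force and the opening at its end, in the units of the state.
- arm.read_state(): the state, without advancing time (a new reading comes with each control period).
- arm.get_image(name): name is "side" or "top" or "wrist"; returns a dict with "pixels" (384x512x3 uint8, red, green, blue), "vfov" (degrees; the focal length in pixels is half the picture's height over the tangent of half this angle, whatever the lens; pixels are square), "cx", "cy" (the principal point, pixels), "dist" ([k1, k2, p1, p2, k3] as OpenCV has them; the pictures are not rectified), "xyz" and "rotation" of the camera in the world. Camera axes: x right, y up, looking along -z (the intrinsics and any distortion apply to the point x, -y, -z); pixel columns grow to the right and rows downward; lengths in mm; the calibration is good to about 2 mm. A picture is of the moment at which its call begins. There is no depth.
- arm.job_done(): hands the job in, once; it reports no verdict.
Trained networks look in a picture, given as the dict that the camera call returned (one of the last four; its "shot" number tells which), for a name from the list of things; names that differ only in an ending like _2 or _b are one class to them, and where a whole thing is asked for, a point or a joint stands for the part that bears it (a point fixed in the world has none). Each returns a list of dicts, best first, with "conf" (0 to 1); they miss things now and then, are a little off and sometimes report something else, mostly with a low value. They report only what shows in the picture. A call takes as long as a camera call.
- arm.look_for(name, picture): "centre" ([x, y, z] in mm, in world coordinates, good to about 4 mm: the middle of the surface that is visible of it).
The state is a dict: "clock": time; "joints": joint angles; "joint_vel": joint speeds; "joint_efforts": joint torques, N m; "position": TCP position; "ee_rot": TCP orientation; "contact_force": force on the tool from outside, world axes, zero at the start; "wrist_torque": the same for the moment, N m; "gripper_width": finger opening in mm.
Only numpy, scipy, OpenCV 4.12 (cv2) and the standard library are available. Lean on these libraries where they do the work, as an engineer would, in place of code of your own. Each camera call takes 0.05 s, during which the arm holds its last target.

## Working session

There is one attempt and no reset: what is moved stays moved. The work goes in short steps, Python scripts to look and compute and a tool call to move; the robot and the scene stay as the last step left them, time stands still between calls to the robot, and variables do not carry over. Pictures are saved under pics/ and viewed, and the job is handed in when it is done.

Besides the shell and the picture viewer there is one more tool, called after ">>>" by a JSON object that holds its "api" and its "payload", one argument or row to a line. play_rows: Moves the arm, as the interface text tells. Shifts and turns lie within -1 to 1; 1 stands for 30 cm of shift or 30 degrees of turn. Its arguments: {"type":"object","properties":{"moves":{"type":"array"}},"required":["moves"]}

```bash
mkdir -p pics
cat > h.py <<'E'
import numpy as np, cv2
from bench import arm
from scipy.spatial.transform import Rotation as R
def rot(r):
    r=np.array(r,float)
    return r if r.shape==(3,3) else R.from_quat(r).as_matrix()
def K(p):
    h=p['pixels'].shape[0]; f=h/2/np.tan(np.radians(p['vfov'])/2)
    return np.array([[f,0,p['cx']],[0,f,p['cy']],[0,0,1]])
def proj(p,X):
    X=np.atleast_2d(np.array(X,float)); c=(X-np.array(p['xyz']))@rot(p['rotation'])
    c=c*[1,-1,-1]
    return cv2.projectPoints(c,np.zeros(3),np.zeros(3),K(p),np.array(p['dist'],float))[0].reshape(-1,2)
def ray(p,uv):
    u=cv2.undistortPoints(np.array(uv,float).reshape(-1,1,2),K(p),np.array(p['dist'],float)).reshape(-1,2)
    d=np.c_[u[:,0],-u[:,1],-np.ones(len(u))]@rot(p['rotation']).T
    return np.array(p['xyz']),d
def onz(p,uv,z):
    o,d=ray(p,uv); return o+d*((z-o[2])/d[:,2:3])
def save(p,n): cv2.imwrite('pics/'+n+'.png',p['pixels'][:,:,::-1])
E
python3 - <<'E'
from h import *
np.set_printoptions(precision=1,suppress=True)
s=arm.read_state();print(s)
for n in ['side','top','wrist']:
    p=arm.get_image(n);save(p,n+'0');print(n,p['vfov'],p['xyz'],p['rotation'],p['dist'])
    for t in ['music_box','key_grip','slide_top','lid_edge','lid_hinge','well_floor','bowl','tumbler','bottle']:
        try: print(t,[(np.array(d['centre']),round(d['conf'],2)) for d in arm.look_for(t,p)][:2])
        except Exception as e: print(t,e)
E
```

```text
{'clock': 0.0, 'joints': array([-0.9,  0.4,  0. , -0. , -1.2, -0.3]), 'joint_vel': array([ 0.,  0., -0.,  0., -0., -0.]), 'joint_efforts': array([ -0. , -39.2,  18.8,   4.2,  -0. ,  -0. ]), 'position': array([ 224.1, -583.2,  403.6]), 'ee_rot': array([-0.2,  1. ,  0. , -0. ]), 'contact_force': array([-0.6, -0.7, -0.7]), 'wrist_torque': array([-0.,  0.,  0.]), 'gripper_width': 85.33882608723242}
side 45.987759190585855 [148.2 568.6 786.8] [-0.1  0.4  0.9 -0.3] [0. 0. 0. 0. 0.]
music_box [(array([567.1,  62.8,  89.3]), 0.9)]
key_grip [(array([458.9,  20. , 127.4]), 0.87)]
slide_top [(array([567.8,  74.9,  96.9]), 0.58)]
lid_edge [(array([662.3,  74.8, 175.5]), 0.8)]
lid_hinge [(array([567.5,  63.1,  92.9]), 0.76)]
well_floor [(array([563.3,  64.2,  92. ]), 0.84)]
bowl [(array([433.9, 244.9,  22.8]), 0.63)]
tumbler [(array([ 522.1, -173.9,   69. ]), 0.59)]
bottle [(array([ 695.5, -129.3,   88. ]), 0.85)]
top 57.04948483891982 [468.4  38.9 781.9] [-0.   0.   0.7 -0.7] [0. 0. 0. 0. 0.]
music_box [(array([666.9,  62.2, 183.9]), 0.6), (array([582.1,  35.3,  94.8]), 0.55)]
key_grip [(array([460.5,  11.8, 115. ]), 0.67)]
slide_top [(array([458.3,  12.9, 114.4]), 0.55), (array([572.8,  70.9,  98.4]), 0.48)]
lid_edge [(array([663.6,  63.4, 183.1]), 0.81)]
lid_hinge [(array([582.2,  35.7,  93.7]), 0.56)]
well_floor [(array([584.5,  40.5,  94.5]), 0.62), (array([666.3,  64.2, 184.2]), 0.57)]
bowl [(array([422.9, 263.7,  25.4]), 0.7)]
tumbler [(array([ 525.6, -203.3,   51.6]), 0.92)]
bottle [(array([ 687.3, -136.2,   95.1]), 0.86)]
wrist 60.3234622118742 [ 159.1 -608.   373.5] [-0.1 -0.1  0.8  0.6] [-0.  0.  0.  0.  0.]
music_box []
key_grip []
slide_top []
lid_edge []
lid_hinge []
well_floor []
bowl []
tumbler []
bottle []
```

View pics/top0.png

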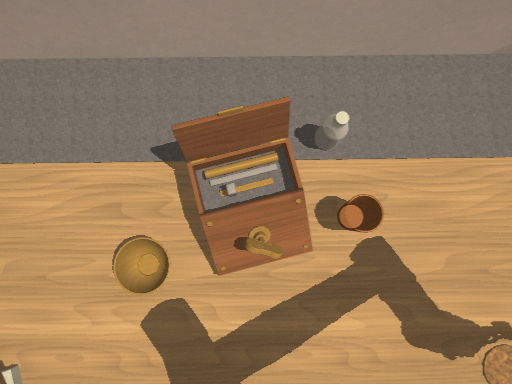

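View pics/side0.png

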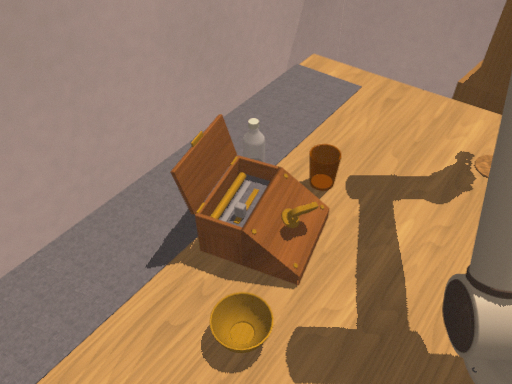

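Run:
```python
import cv2
i=cv2.imread('pics/top0.png');cv2.imwrite('pics/topz.png',cv2.resize(i[85:285,165:325],None,fx=3,fy=3,interpolation=cv2.INTER_CUBIC))
i=cv2.imread('pics/side0.png');cv2.imwrite('pics/sidez.png',cv2.resize(i[110:290,165:345],None,fx=3.3,fy=3.3,interpolation=cv2.INTER_CUBIC))
```

```text
(no output)
```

View pics/topz.png

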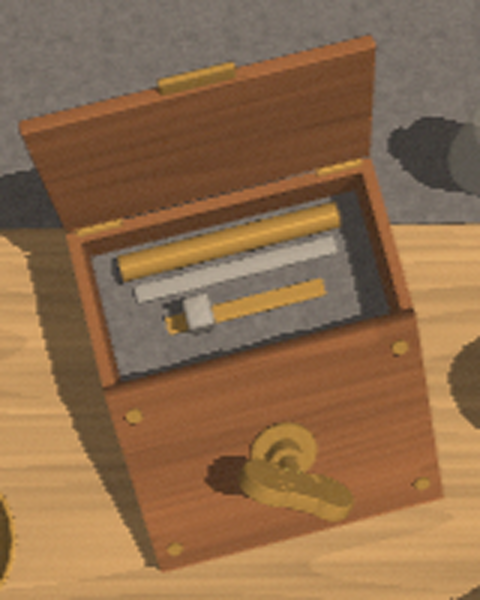

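View pics/sidez.png

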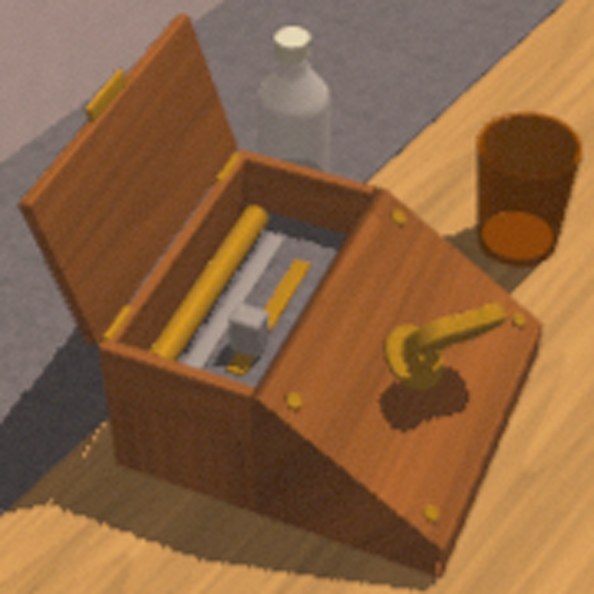

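```bash
cat > fit.py <<'E'
from h import *
from scipy.optimize import least_squares
np.set_printoptions(precision=2,suppress=True)
pt=arm.get_image('top');ps=arm.get_image('side')
T=[((-125,-102,33),(440,495)),((-125,102,33),(162,570)),((-8,102,115),(107,388)),((-8,-102,115),(412,312)),((102,102,115),(70,232)),((102,-102,115),(368,165))]
S=[((-125,-102,33),(540,328)),((-125,102,33),(437,545)),((-8,102,115),(257,398)),((-8,-102,115),(378,190)),((102,102,115),(103,345))]
tu=lambda a:np.array(a)/3+[165,85]
su=lambda a:np.array(a)/3.3+[165,110]
def Bx(q,X):
    c,s=np.cos(q[2]),np.sin(q[2]);X=np.atleast_2d(X)
    return X@np.array([[c,-s,0],[s,c,0],[0,0,1]]).T+[q[0],q[1],0]
def res(q):
    r=[proj(pt,Bx(q,np.array(X)))[0]-tu(u) for X,u in T]+[proj(ps,Bx(q,np.array(X)))[0]-su(u) for X,u in S]
    return np.array(r).ravel()
o=least_squares(res,[560,40,.2],loss='soft_l1');q=o.x
print(q,np.degrees(q[2]));print(res(q).reshape(-1,2))
def lid(th):
    return [(102-110*np.cos(th),y,115+110*np.sin(th)) for y in (102,-102)]
def rl(th):
    X=Bx(q,np.array(lid(th[0])))
    return np.r_[(proj(pt,X)-tu([(20,130),(375,45)])).ravel(),(proj(ps,X)-su([(30,205),(188,22)])).ravel()]
l=least_squares(rl,[1.85]);print('lid',l.x,rl(l.x))
# slide
for p,u in ((pt,tu([(198,308)])),(ps,su([(250,318)]))):
    w=onz(p,u,104)[0];c,s=np.cos(q[2]),np.sin(q[2]);d=w[:2]-q[:2];print('slide box',d@[c,s],d@[-s,c],w)
a=np.radians(35);
def bow(th,P):
    zk=np.array([-np.sin(a),0,np.cos(a)]);y0=np.array([0,1,0]);x0=np.cross(y0,zk)
    R_=np.array([x0,y0,zk]).T@R.from_euler('z',-th).as_matrix()
    return Bx(q,np.atleast_2d(P)@R_.T+[-93,0,112])
for th in np.arange(0,1.3,.2):
    e=bow(th,[(0,38,0),(0,-38,0)])
    print(th,((proj(pt,e)-[165,85])*3).round().tolist(),((proj(ps,e)-[165,110])*3.3).round().tolist())
np.save('q.npy',q)
E
python3 fit.py
```

```text
[550.18  31.99   0.24] 13.575800321852698
[[ 0.09  0.38]
 [-1.82  0.11]
 [-1.81  3.3 ]
 [ 0.56  2.14]
 [-2.61  0.08]
 [ 0.09 -2.91]
 [-0.59 -3.28]
 [ 0.2  -0.79]
 [ 0.37 -0.8 ]
 [ 1.87 -1.69]
 [-2.48 -1.18]]
lid [1.86] [-1.33  1.11 -0.06  0.24 -1.15 -1.75 -0.15 -4.42]
slide box 34.357324807350686 29.4315786936478 [576.67  68.66 104.  ]
slide box 27.692929971451154 37.634430731527736 [568.27  75.07 104.  ]
0.0 [[233.0, 505.0], [351.0, 474.0]] [[431.0, 367.0], [472.0, 284.0]]
0.2 [[232.0, 495.0], [352.0, 484.0]] [[422.0, 358.0], [481.0, 293.0]]
0.4 [[233.0, 485.0], [350.0, 494.0]] [[415.0, 348.0], [488.0, 302.0]]
0.6000000000000001 [[237.0, 474.0], [346.0, 504.0]] [[409.0, 337.0], [494.0, 313.0]]
0.8 [[242.0, 465.0], [340.0, 513.0]] [[404.0, 325.0], [498.0, 323.0]]
1.0 [[250.0, 456.0], [333.0, 521.0]] [[402.0, 314.0], [501.0, 334.0]]
1.2000000000000002 [[260.0, 449.0], [323.0, 528.0]] [[402.0, 303.0], [501.0, 345.0]]
```

```bash
cat > ov.py <<'E'
from h import *
def over(p,q,name,roi,f,extra=()):
    im=cv2.resize(p['pixels'][roi[1]:roi[3],roi[0]:roi[2],::-1],None,fx=f,fy=f,interpolation=cv2.INTER_CUBIC)
    c,s=np.cos(q[2]),np.sin(q[2])
    W=lambda X:np.array(X,float)@np.array([[c,-s,0],[s,c,0],[0,0,1]]).T+[q[0],q[1],0]
    L=[[(-125,102,33),(-8,102,115),(102,102,115),(102,-102,115),(-8,-102,115),(-125,-102,33),(-125,102,33)],[(-8,102,115),(-8,-102,115)],
    [(-125,102,33),(-125,102,0),(102,102,0)],[(-125,-102,0),(-125,102,0)],[(0,94,115),(0,-94,115),(94,-94,115),(94,94,115),(0,94,115)]]+list(extra)
    for l in L:
        u=((proj(p,W(l))-[roi[0],roi[1]]+.5)*f).round().astype(int)
        cv2.polylines(im,[u.reshape(-1,1,2)],False,(255,255,0),1)
    cv2.imwrite('pics/'+name+'.png',im)
E
python3 - <<'E'
from ov import *
q=np.load('q.npy')
over(arm.get_image('top'),q,'ovt',(165,85,325,285),3)
over(arm.get_image('side'),q,'ovs',(165,110,345,290),3.3)
E
```

```text
(no output)
```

View pics/ovt.png

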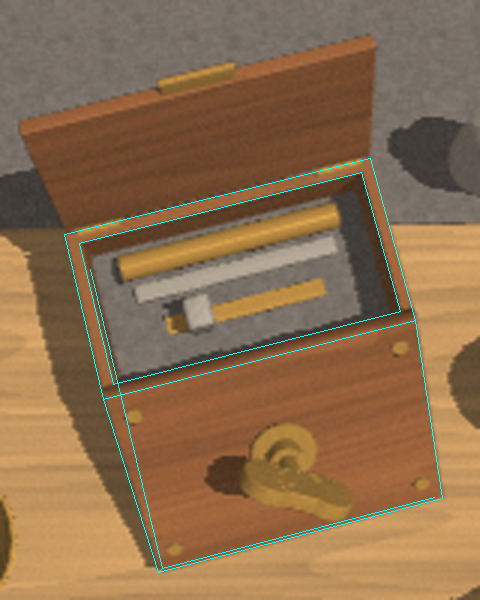

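View pics/ovs.png

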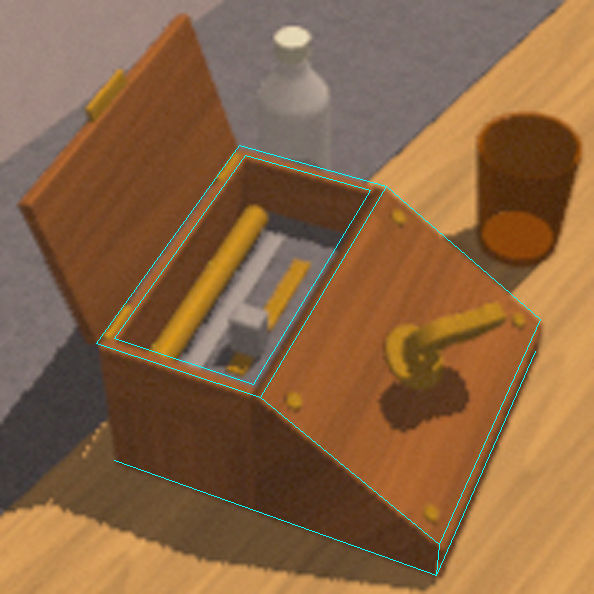

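```bash
cat >> h.py <<'E'
import os
a35=np.radians(35)
if os.path.exists('q.npy'): q=np.load('q.npy')
def W(X):
    c,s=np.cos(q[2]),np.sin(q[2]); X=np.array(X,float)
    return X@np.array([[c,-s,0],[s,c,0],[0,0,1]]).T+[q[0],q[1],0]
def B(X):
    c,s=np.cos(q[2]),np.sin(q[2]); X=np.array(X,float)-[q[0],q[1],0]
    return X@np.array([[c,-s,0],[s,c,0],[0,0,1]])
def st():
    s=arm.read_state(); M=rot(s['ee_rot']); tip=np.array(s['position'])+M[:,2]*173
    np.set_printoptions(precision=2,suppress=True)
    print('t',round(s['clock'],2),'tip box',B(tip),'tool y yaw rel box deg',np.degrees(np.arctan2(M[1,1],M[0,1])-q[2])-90,'F',np.array(s['contact_force']),'T',np.array(s['wrist_torque']),'w',round(s['gripper_width'],1),'J',np.array(s['joints']))
    return s,tip
def to(X):  # print shift (units) for box-frame tip targets
    s,tip=st()
    for x in np.atleast_2d(X): print(x,'->',((W(x)-tip)/300).round(3).tolist())
E
python3 - <<'E'
from h import *
to([(34,68,230),(34,68,150),(34,68,90),(34,-14,90)])
E
```

```text
t 1.7 tip box [-461.38 -521.66  231.71] tool y yaw rel box deg 7.438895387219276 F [ 0.13 -0.09 -0.63] T [-0.03 -0.02  0.03] w 84.9 J [-0.95  0.38  0.01 -0.   -1.19 -0.26]
[ 34  68 230] -> [1.144, 2.298, -0.006]
[ 34  68 150] -> [1.144, 2.298, -0.272]
[34 68 90] -> [1.144, 2.298, -0.472]
[ 34 -14  90] -> [1.208, 2.033, -0.472]
```

>>> {"api": "play_rows", "payload": {
  "moves": [
    [[0.1,0.2,0.05],-0.1,1],
    [[0.2,0.4,0.08],-0.25,1],
    [[0.3,0.6,0.08],-0.25,1],
    [[0.4,0.8,0.08],-0.25,1],
    [[0.5,1.0,0.08],-0.25,1],
    [[0.5,1.0,0.08],-0.25,1]
  ]
}}

```text
clock: 2.45
position: [374.9, -280.9, 429.3]
ee_rot: [-0.119, 0.993, -0.0, 0.001]
contact_force: [0.2, 0.1, 0.1]
gripper_width: -0.2
```

>>> {"api": "play_rows", "payload": {
  "moves": [
    [[0.1,0.2,0],0,1],
    [[0.2,0.4,0],0,1],
    [[0.3,0.6,0],0,1],
    [[0.4,0.8,0],0,1],
    [[0.5,1.0,0],0,1],
    [[0.5,1.0,0],0,1]
  ]
}}

```text
clock: 3.2
position: [525.9, 21.8, 429.1]
ee_rot: [-0.121, 0.993, -0.0, 0.001]
contact_force: [0.3, -0.9, -0.8]
gripper_width: 0.4
```

Run:
```python
from h import *
to([(34,68,230),(34,68,140),(34,68,90),(34,-14,90)])
```

```text
t 3.2 tip box [-25.77  -4.27 256.13] tool y yaw rel box deg 0.3109121112833293 F [ 0.28 -0.87 -0.78] T [-0.02  0.05 -0.02] w 0.4 J [ 0.35  0.2  -0.19  0.   -1.18 -1.68]
[ 34  68 230] -> [0.137, 0.281, -0.087]
[ 34  68 140] -> [0.137, 0.281, -0.387]
[34 68 90] -> [0.137, 0.281, -0.554]
[ 34 -14  90] -> [0.201, 0.015, -0.554]
```

>>> {"api": "play_rows", "payload": {
  "moves": [
    [[0.07,0.14,0],0,1],
    [[0.137,0.281,0],0,1],
    [[0.137,0.281,-0.2],0,1],
    [[0.137,0.281,-0.38],0,1],
    [[0.137,0.281,-0.38],0,1]
  ]
}}

```text
clock: 3.82
position: [565.7, 105.2, 311.1]
ee_rot: [-0.12, 0.993, -0.002, -0.004]
contact_force: [-0.4, -0.3, 1.7]
gripper_width: 0.2
```

Run:
```python
from h import *
st()
for n in ('side','wrist','top'):
    p=arm.get_image(n);save(p,n+'1')
a=cv2.imread('pics/side1.png')[90:300,140:350];b=cv2.imread('pics/wrist1.png');
cv2.imwrite('pics/c1.png',cv2.resize(a,None,fx=2.8,fy=2.8,interpolation=cv2.INTER_CUBIC))
```

```text
t 3.83 tip box [ 30.73  67.14 138.11] tool y yaw rel box deg 0.25324968766177847 F [-0.43 -0.32  1.68] T [ 0.05 -0.07 -0.05] w 0.2 J [ 0.47  0.39 -0.24  0.   -0.95 -1.79]
```

View pics/c1.png

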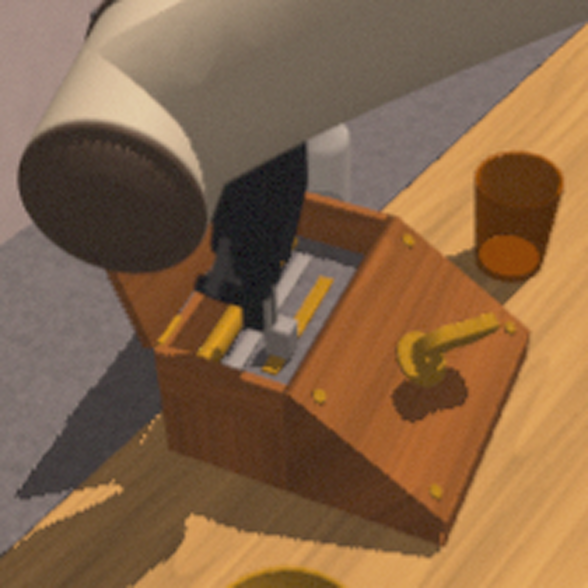

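View pics/wrist1.png

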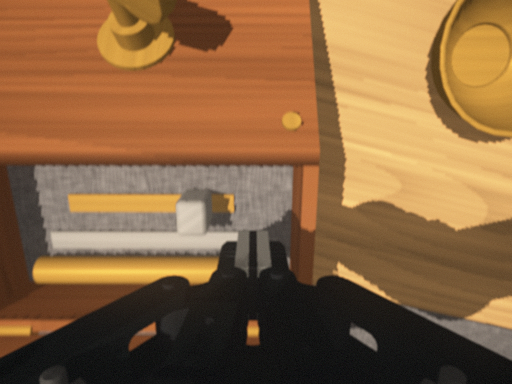

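Run:
```python
from h import *
p=arm.get_image('wrist');save(p,'w2')
im=p['pixels'][150:290,20:330,::-1]
c,s=34,0
im=cv2.resize(im,None,fx=2.5,fy=2.5,interpolation=cv2.INTER_CUBIC)
for X,col in (((34,30,104),(0,0,255)),((34,68,90),(0,255,0)),((34,-44,71),(255,0,0)),((-8,102,115),(255,255,0)),((0,94,115),(255,0,255)),((78,75,92),(0,255,255)),((34,35,104),(0,128,255))):
    u=((proj(p,W(X))[0]-[20,150]+.5)*2.5).astype(int);cv2.circle(im,tuple(int(v) for v in u),3,col,-1);print(X,u)
cv2.imwrite('pics/w2z.png',im)
```

```text
(34, 30, 104) [420 164]
(34, 68, 90) [582 145]
(34, -44, 71) [172 120]
(-8, 102, 115) [746  -4]
(0, 94, 115) [706  33]
(78, 75, 92) [607 305]
(34, 35, 104) [441 164]
```

View pics/w2z.png

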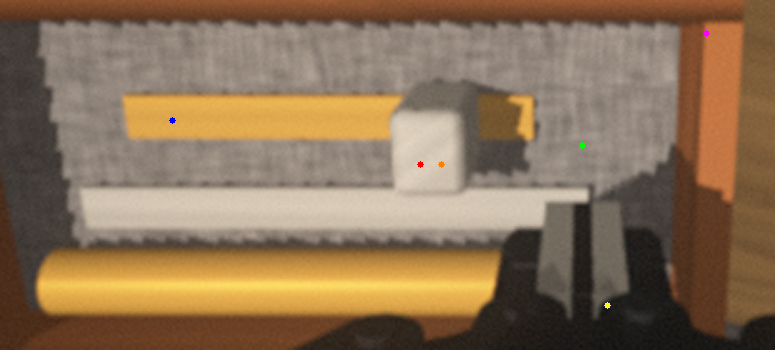

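Run:
```python
from h import *
to([(33,68,110),(33,68,89),(33,40,89),(33,10,89),(33,-8,89)])
```

```text
t 4.03 tip box [ 35.88  67.88 145.2 ] tool y yaw rel box deg 0.3135906973920015 F [-0.24 -0.39  0.33] T [ 0.04 -0.02 -0.  ] w 0.1 J [ 0.47  0.38 -0.23  0.   -0.95 -1.79]
[ 33  68 110] -> [-0.009, -0.002, -0.117]
[33 68 89] -> [-0.009, -0.002, -0.187]
[33 40 89] -> [0.012, -0.093, -0.187]
[33 10 89] -> [0.036, -0.19, -0.187]
[33 -8 89] -> [0.05, -0.248, -0.187]
```

>>> {"api": "play_rows", "payload": {
  "moves": [
    [[-0.009,-0.002,-0.1],0,1],
    [[-0.009,-0.002,-0.187],0,1],
    [[-0.009,-0.002,-0.187],0,1],
    [[0.001,-0.05,-0.187],0,1],
    [[0.012,-0.093,-0.187],0,1],
    [[0.023,-0.14,-0.187],0,1],
    [[0.036,-0.19,-0.187],0,1],
    [[0.043,-0.22,-0.187],0,1],
    [[0.05,-0.248,-0.187],0,1],
    [[0.05,-0.248,-0.187],0,1],
    [[0.05,-0.248,-0.187],0,1]
  ]
}}

```text
clock: 5.4
position: [582.6, 31.6, 261.6]
ee_rot: [-0.121, 0.993, 0.0, 0.003]
contact_force: [0.2, 1.0, 0.9]
gripper_width: 0.4
```

Run:
```python
from h import *
to([(33,-12,89),(33,-14,89)])
p=arm.get_image('wrist');save(p,'w3')
p=arm.get_image('top');cv2.imwrite('pics/t3.png',cv2.resize(p['pixels'][85:285,165:325,::-1],None,fx=3,fy=3))
```

```text
t 5.4 tip box [32.4  -8.08 88.65] tool y yaw rel box deg 0.3087635368685966 F [0.2  1.03 0.94] T [-0.05  0.06 -0.01] w 0.4 J [ 0.33  0.45 -0.28  0.   -0.83 -1.66]
[ 33 -12  89] -> [0.005, -0.012, 0.001]
[ 33 -14  89] -> [0.007, -0.019, 0.001]
```

View pics/w3.png

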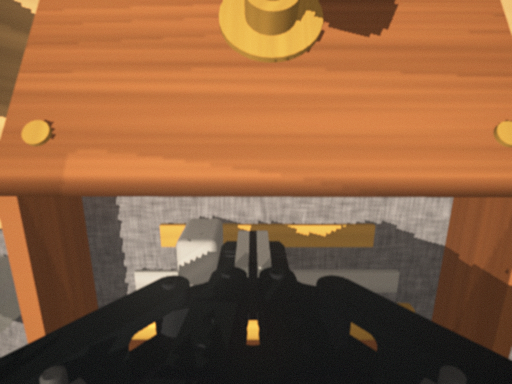

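>>> {"api": "play_rows", "payload": {
  "moves": [
    [[0.005,-0.012,0],0,1],
    [[0.007,-0.02,0],0,1],
    [[0.009,-0.027,0],0,1],
    [[0.009,-0.027,0],0,1]
  ]
}}

```text
clock: 6.0
position: [584.7, 25.6, 261.8]
ee_rot: [-0.121, 0.993, 0.002, 0.003]
contact_force: [-5.0, 10.7, 2.7]
gripper_width: 0.1
```

Run:
```python
from h import *
st()
p=arm.get_image('wrist');save(p,'w4')
```

```text
t 6.0 tip box [ 33.12 -13.69  88.78] tool y yaw rel box deg 0.31792248827412095 F [-5.   10.68  2.68] T [ 3.05  1.38 -0.02] w 0.1 J [ 0.32  0.46 -0.27 -0.   -0.83 -1.65]
```

View pics/w4.png

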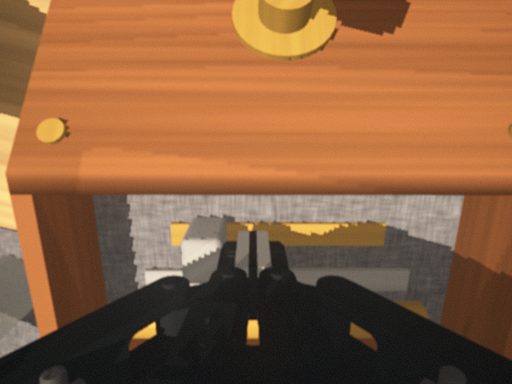

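>>> {"api": "play_rows", "payload": {
  "moves": [
    [[-0.006,0.02,0.0],0,1],
    [[-0.006,0.02,0.2],0,1],
    [[-0.006,0.02,0.4],0,1],
    [[-0.1,0.02,0.5],0,1],
    [[-0.2,0.02,0.55],0,1],
    [[-0.2,0.02,0.55],0,1],
    [[-0.2,0.02,0.55],0,1]
  ]
}}

```text
clock: 6.92
position: [524.9, 31.6, 426.5]
ee_rot: [-0.121, 0.993, 0.002, 0.003]
contact_force: [-0.6, 0.1, 0.3]
gripper_width: 0.1
```

```bash
cat > key.py <<'E'
from h import *
ZK=np.array([-np.sin(a35),0,np.cos(a35)]);Y0=np.array([0,1.,0]);X0=np.cross(Y0,ZK)
def RK(th): return np.array([X0,Y0,ZK]).T@R.from_euler('z',-th).as_matrix()
def bow(th,P): return np.array(P,float)@RK(th).T+[-93,0,112]
BOX=np.array([(x,y,z) for x in(-6,6) for y in(-38,38) for z in(-18,18)],float)
ED=[(i,j) for i in range(8) for j in range(i) if np.sum(BOX[i]!=BOX[j])==1]
def draw(p,th,name,roi,f):
    im=cv2.resize(p['pixels'][roi[1]:roi[3],roi[0]:roi[2],::-1],None,fx=f,fy=f,interpolation=cv2.INTER_CUBIC)
    u=((proj(p,W(bow(th,BOX)))-[roi[0],roi[1]]+.5)*f).round().astype(int)
    for i,j in ED: cv2.line(im,tuple(map(int,u[i])),tuple(map(int,u[j])),(255,255,0),1)
    cv2.imwrite('pics/'+name+'.png',im)
E
python3 - <<'E'
from key import *
st()
p=arm.get_image('wrist');draw(p,.6,'k1w',(0,0,512,384),1.5)
p=arm.get_image('side');draw(p,.6,'k1s',(165,110,345,290),3.3)
E
```

```text
t 6.92 tip box [-23.69   6.05 253.55] tool y yaw rel box deg 0.32362444671247204 F [-0.56  0.1   0.29] T [-0.01  0.06 -0.03] w 0.1 J [ 0.37  0.2  -0.2  -0.   -1.17 -1.7 ]
```

View pics/k1w.png

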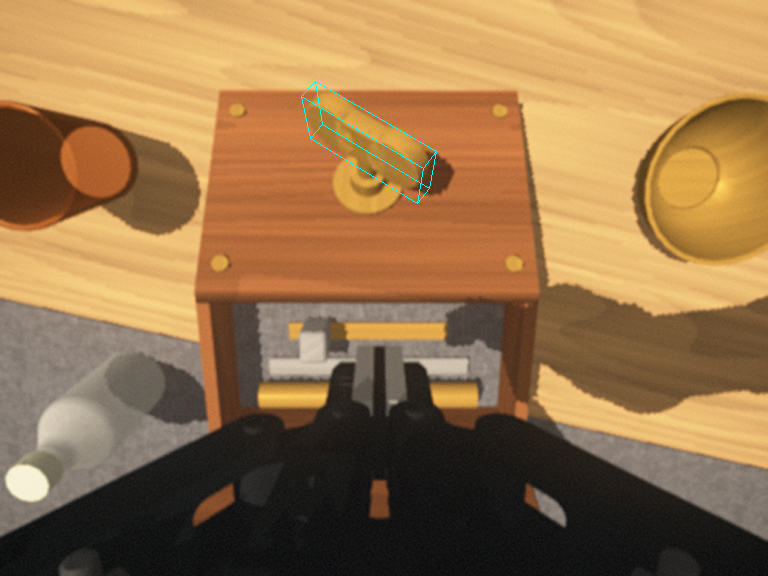

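View pics/k1s.png

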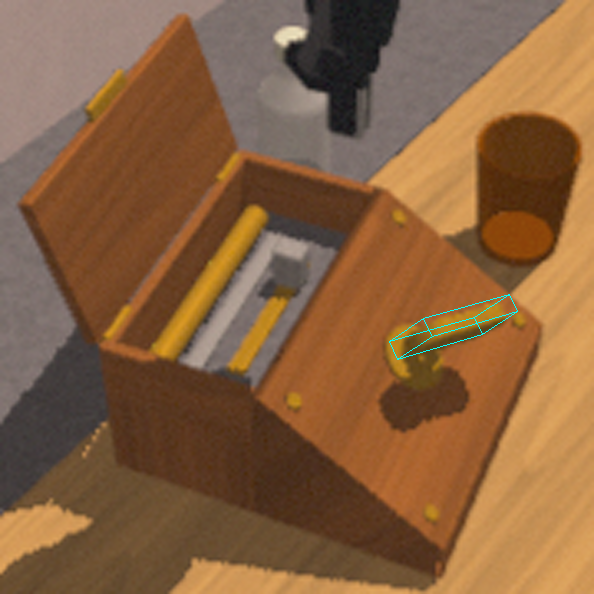

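```bash
cat >> key.py <<'E'
g=np.stack(np.meshgrid(np.linspace(-6,6,9),np.linspace(-38,38,39),np.linspace(-18,18,19),indexing='ij'),-1).reshape(-1,3)
def hit(tip,pts,hx=11,hy=12,z0=0,m=0):
    d=pts-tip
    return np.any((abs(d[:,0])<hx+m)&(abs(d[:,1])<hy+m)&(d[:,2]>z0-m))
def peg(th,rho=28,h=-6):
    pts=bow(th,g)
    for d in np.arange(6,60,.5):
        t=bow(th,(-d,rho,h))
        if not hit(t,pts): return d,t
    return None
E
python3 - <<'E'
from key import *
for th in np.arange(0,4.6,.2):
    d,t=peg(th); pts=bow(th,g)
    print(round(th,2),d,t,'body',hit(t,pts,45,45,72,5),'gap',round(t[2]+72-pts[:,2].max(),1),'panel z',33+(t[0]+125)*np.tan(a35))
E
```

```text
0.0 36.5 [-119.457591     28.           86.14954781] body False gap 28.0 panel z 36.88083656273231
0.2 38.0 [-115.50910505   34.99129875   88.91430743] body False gap 26.5 panel z 39.64559618510861
0.4 38.0 [-109.29732396   40.58760484   93.26384338] body False gap 26.9 panel z 43.995132131536245
0.6 37.5 [-101.96058222   44.28348997   98.40108525] body False gap 28.5 panel z 49.13237400545573
0.8 32.5 [-91.65311112  42.82186082 105.61845422] body False gap 32.8 panel z 56.34974297080636
1.0 27.0 [-82.20826935  37.84818115 112.23180362] body False gap 37.3 panel z 62.9630923736885
1.2 23.0 [-75.00805334  31.5829161  117.27344914] body False gap 41.0 panel z 68.00473790024796
1.4 20.0 [-69.74059153  24.4680746  120.96176561] body False gap 44.2 panel z 71.6930543683524
1.6 18.5 [-66.1895654   17.67452503 123.44822088] body False gap 46.8 panel z 74.17950963441034
1.8 19.5 [-63.59291693  12.62837015 125.26641371] body False gap 48.5 panel z 75.99770246445847
2.0 20.5 [-61.71446729   6.98848583 126.58171831] body False gap 50.6 panel z 77.31300706393947
2.2 21.0 [-60.89115013   0.500393
[... 423 characters left out ...]
el z 69.45208368206508
3.2 15.5 [-78.22222005 -28.85705295 115.02286538] body False gap 55.6 panel z 65.7541541398903
3.4 17.0 [-81.95646766 -31.41454813 112.40811706] body False gap 48.8 panel z 63.139405813072074
3.6 19.0 [-85.75125579 -33.51712408 109.7509778 ] body False gap 42.3 panel z 60.4822665584404
3.8 20.0 [-90.633815   -34.38425375 106.33217304] body False gap 35.5 panel z 57.063461796992364
4.0 20.5 [-95.94037117 -33.81647254 102.61648241] body False gap 29.1 panel z 53.347771161017235
4.2 20.0 [-101.51726442  -31.15881845   98.71149971] body False gap 23.3 panel z 49.4427884698631
4.4 20.0 [-106.34968436  -27.63736184   95.32780284] body False gap 18.8 panel z 46.05909159801794
```

Run:
```python
from key import *
to([(-125,25,250),(-125,25,130),(-125,25,87)]+[peg(t)[1] for t in np.arange(0.1,1.05,.1)])
```

```text
t 7.03 tip box [-23.52   6.04 252.8 ] tool y yaw rel box deg 0.31490879895366675 F [-0.27 -1.06  0.19] T [-0.02  0.06 -0.01] w -0.4 J [ 0.37  0.2  -0.2  -0.   -1.17 -1.7 ]
[-125.   25.  250.] -> [-0.344, -0.018, -0.009]
[-125.   25.  130.] -> [-0.344, -0.018, -0.409]
[-125.   25.   87.] -> [-0.344, -0.018, -0.553]
[-117.83   31.6    87.29] -> [-0.326, 0.009, -0.552]
[-115.51   34.99   88.91] -> [-0.321, 0.022, -0.546]
[-112.91   38.13   90.73] -> [-0.315, 0.034, -0.54]
[-109.3    40.59   93.26] -> [-0.305, 0.045, -0.532]
[-106.24   43.03   95.41] -> [-0.297, 0.055, -0.525]
[-101.96   44.28   98.4 ] -> [-0.284, 0.063, -0.515]
[-97.65  44.93 101.42] -> [-0.271, 0.068, -0.505]
[-91.65  42.82 105.62] -> [-0.25, 0.066, -0.491]
[-86.61  40.51 109.15] -> [-0.231, 0.062, -0.479]
[-82.21  37.85 112.23] -> [-0.215, 0.057, -0.469]
```

>>> {"api": "play_rows", "payload": {
  "moves": [
    [[-0.17,-0.01,0],0,1],
    [[-0.344,-0.018,0],0,1],
    [[-0.344,-0.018,-0.2],0,1],
    [[-0.344,-0.018,-0.4],0,1],
    [[-0.344,-0.018,-0.553],0,1],
    [[-0.344,-0.018,-0.553],0,1],
    [[-0.321,0.022,-0.546],0,1],
    [[-0.321,0.022,-0.546],0,1]
  ]
}}

```text
clock: 8.02
position: [430.9, 39.6, 264.1]
ee_rot: [-0.122, 0.993, 0.002, 0.005]
contact_force: [0.2, -0.3, -0.4]
gripper_width: 0.0
```

Run:
```python
from key import *
to([peg(t)[1] for t in np.arange(0.4,1.45,.1)])
p=arm.get_image('side');cv2.imwrite('pics/k2s.png',cv2.resize(p['pixels'][110:290,165:345,::-1],None,fx=3.3,fy=3.3,interpolation=cv2.INTER_CUBIC))
```

```text
t 8.03 tip box [-112.47   36.07   91.14] tool y yaw rel box deg 0.4007679417653236 F [ 0.23 -0.25 -0.39] T [-0.01  0.03 -0.  ] w 0.0 J [ 0.47  0.23 -0.64 -0.   -0.69 -1.79]
[-109.3    40.59   93.26] -> [0.007, 0.017, 0.007]
[-106.24   43.03   95.41] -> [0.015, 0.027, 0.014]
[-101.96   44.28   98.4 ] -> [0.028, 0.035, 0.024]
[-97.65  44.93 101.42] -> [0.041, 0.04, 0.034]
[-91.65  42.82 105.62] -> [0.062, 0.038, 0.048]
[-86.61  40.51 109.15] -> [0.08, 0.035, 0.06]
[-82.21  37.85 112.23] -> [0.097, 0.029, 0.07]
[-78.41  34.98 114.89] -> [0.111, 0.023, 0.079]
[-75.01  31.58 117.27] -> [0.125, 0.015, 0.087]
[-72.17  28.21 119.26] -> [0.137, 0.006, 0.094]
[-69.74  24.47 120.96] -> [0.148, -0.004, 0.099]
```

View pics/k2s.png

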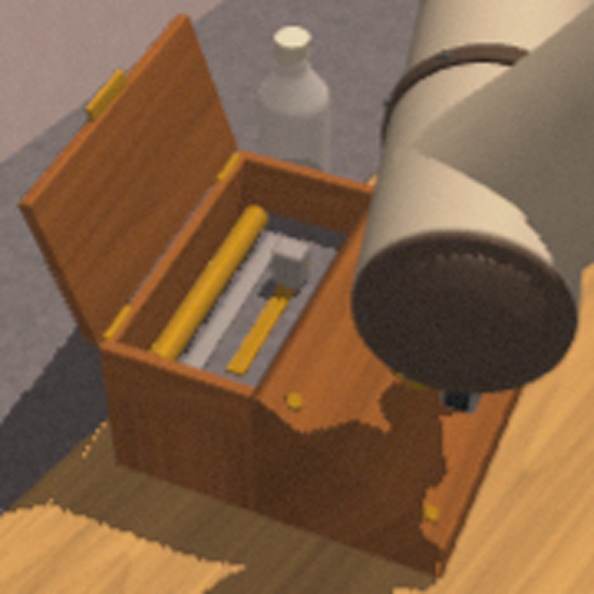

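Tip is beside the key's left wing; no contact yet. Start pushing.

>>> {"api": "play_rows", "payload": {
  "moves": [
    [[0.007,0.017,0.007],0,1],
    [[0.015,0.027,0.014],0,1],
    [[0.028,0.035,0.024],0,1],
    [[0.041,0.04,0.034],0,1],
    [[0.062,0.038,0.048],0,1],
    [[0.08,0.035,0.06],0,1],
    [[0.097,0.029,0.07],0,1],
    [[0.111,0.023,0.079],0,1],
    [[0.125,0.015,0.087],0,1]
  ]
}}

```text
clock: 9.2
position: [468.0, 43.6, 290.1]
ee_rot: [-0.121, 0.993, 0.003, 0.004]
contact_force: [-1.5, 2.0, -1.2]
gripper_width: 0.1
```

Run:
```python
from key import *
to([peg(t)[1] for t in np.arange(1.2,2.65,.13)])
p=arm.get_image('top');draw(p,1.2,'k3t',(165,85,325,285),3)
p=arm.get_image('wrist');draw(p,1.2,'k3w',(0,0,512,384),1.5)
```

```text
t 9.2 tip box [-75.62  31.25 117.07] tool y yaw rel box deg 0.36946106580305127 F [-1.48  1.98 -1.23] T [ 0.51  0.6  -0.02] w 0.1 J [ 0.44  0.25 -0.52 -0.   -0.79 -1.76]
[-75.01  31.58 117.27] -> [0.002, 0.002, 0.001]
[-71.39  27.07 119.81] -> [0.017, -0.01, 0.009]
[-68.53  22.48 121.81] -> [0.03, -0.023, 0.016]
[-66.34  17.96 123.35] -> [0.04, -0.036, 0.021]
[-64.5   15.12 124.63] -> [0.049, -0.044, 0.025]
[-63.    11.51 125.68] -> [0.056, -0.054, 0.029]
[-62.     7.21 126.38] -> [0.063, -0.067, 0.031]
[-61.46   2.79 126.76] -> [0.068, -0.081, 0.032]
[-61.41  -1.68 126.8 ] -> [0.072, -0.096, 0.032]
[-61.82  -6.12 126.51] -> [0.074, -0.11, 0.031]
[-62.71 -10.46 125.89] -> [0.074, -0.125, 0.029]
[-64.4  -14.87 124.7 ] -> [0.072, -0.141, 0.025]
```

View pics/k3w.png

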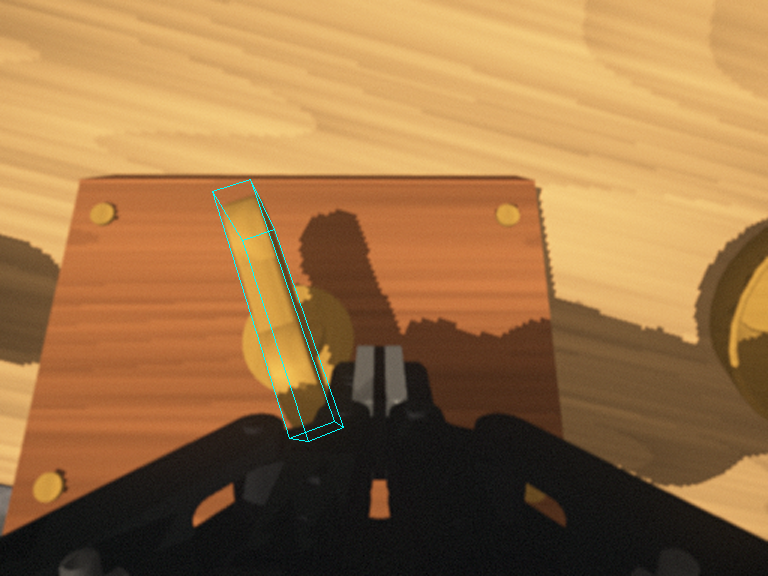

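>>> {"api": "play_rows", "payload": {
  "moves": [
    [[0.017,-0.01,0.009],0,1],
    [[0.03,-0.023,0.016],0,1],
    [[0.04,-0.036,0.021],0,1],
    [[0.049,-0.044,0.025],0,1],
    [[0.056,-0.054,0.029],0,1],
    [[0.063,-0.067,0.031],0,1],
    [[0.068,-0.081,0.032],0,1],
    [[0.072,-0.096,0.032],0,1],
    [[0.074,-0.11,0.031],0,1],
    [[0.074,-0.125,0.029],0,1],
    [[0.072,-0.141,0.025],0,1]
  ]
}}

```text
clock: 10.68
position: [490.3, 1.2, 298.1]
ee_rot: [-0.122, 0.993, 0.003, 0.006]
contact_force: [-0.1, 4.4, -0.3]
gripper_width: 0.2
```

Run:
```python
from key import *
to([peg(t)[1] for t in np.arange(2.63,4,.12)])
p=arm.get_image('wrist');draw(p,2.63,'k4w',(0,0,512,384),1.5)
```

```text
t 10.68 tip box [-63.33 -15.24 125.08] tool y yaw rel box deg 0.385567264782523 F [-0.11  4.44 -0.3 ] T [1.27 0.03 0.03] w 0.2 J [ 0.33  0.27 -0.47 -0.   -0.82 -1.66]
[-64.4  -14.87 124.7 ] -> [-0.004, 0.0, -0.001]
[-66.8  -18.82 123.02] -> [-0.008, -0.014, -0.007]
[-69.6  -22.28 121.06] -> [-0.015, -0.028, -0.013]
[-72.73 -25.19 118.87] -> [-0.023, -0.04, -0.021]
[-76.55 -27.51 116.19] -> [-0.033, -0.05, -0.03]
[-78.94 -29.26 114.52] -> [-0.04, -0.058, -0.035]
[-80.68 -30.91 113.3 ] -> [-0.044, -0.064, -0.039]
[-83.   -32.31 111.68] -> [-0.05, -0.071, -0.045]
[-85.85 -33.25 109.68] -> [-0.059, -0.076, -0.051]
[-88.79 -33.82 107.62] -> [-0.068, -0.08, -0.058]
[-91.16 -34.65 105.96] -> [-0.075, -0.085, -0.064]
[-94.27 -34.53 103.79] -> [-0.085, -0.087, -0.071]
```

View pics/k4w.png

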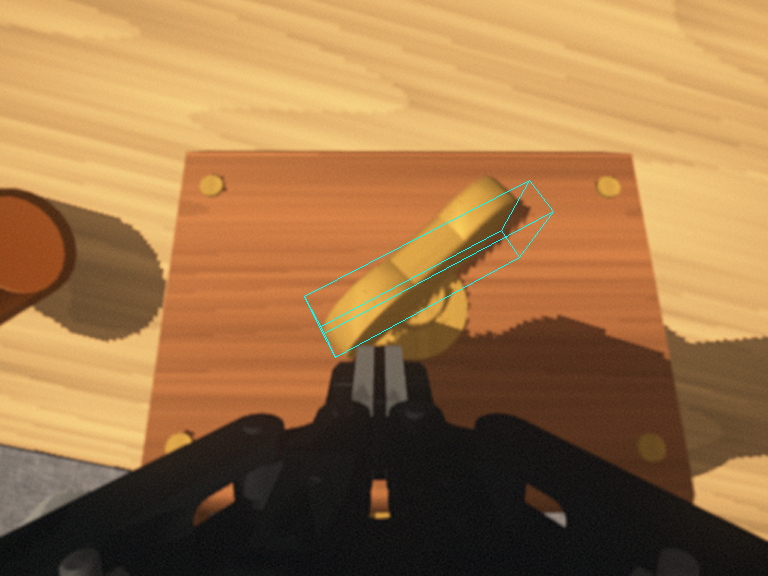

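>>> {"api": "play_rows", "payload": {
  "moves": [
    [[-0.008,-0.014,-0.007],0,1],
    [[-0.015,-0.028,-0.013],0,1],
    [[-0.023,-0.04,-0.021],0,1],
    [[-0.033,-0.05,-0.03],0,1],
    [[-0.04,-0.058,-0.035],0,1],
    [[-0.044,-0.064,-0.039],0,1],
    [[-0.05,-0.071,-0.045],0,1],
    [[-0.059,-0.076,-0.051],0,1],
    [[-0.068,-0.08,-0.058],0,1],
    [[-0.075,-0.085,-0.064],0,1],
    [[-0.085,-0.087,-0.071],0,1]
  ]
}}

```text
clock: 12.1
position: [464.6, -25.6, 276.6]
ee_rot: [-0.121, 0.993, 0.002, 0.006]
contact_force: [3.6, 0.8, 3.7]
gripper_width: -0.1
```

Run:
```python
from key import *
to([peg(t)[1] for t in np.arange(3.9,4.85,.1)])
p=arm.get_image('wrist');draw(p,3.9,'k5w',(0,0,512,384),1.5)
```

```text
t 12.1 tip box [-94.69 -35.39 103.62] tool y yaw rel box deg 0.37443492291012603 F [3.58 0.83 3.66] T [ 0.44 -1.08 -0.04] w -0.1 J [ 0.29  0.26 -0.55 -0.   -0.75 -1.62]
[-93.44 -34.08 104.37] -> [0.003, 0.005, 0.002]
[-95.94 -33.82 102.62] -> [-0.005, 0.004, -0.003]
[-98.44 -33.28 100.87] -> [-0.014, 0.004, -0.009]
[-101.52  -31.16   98.71] -> [-0.025, 0.008, -0.016]
[-104.01  -29.55   96.97] -> [-0.035, 0.012, -0.022]
[-106.35  -27.64   95.33] -> [-0.044, 0.016, -0.028]
[-108.61  -24.96   93.74] -> [-0.053, 0.023, -0.033]
[-110.6   -22.02   92.35] -> [-0.062, 0.031, -0.038]
[-112.31  -18.85   91.16] -> [-0.07, 0.04, -0.042]
[-113.91  -18.47   90.03] -> [-0.076, 0.04, -0.045]
```

View pics/k5w.png

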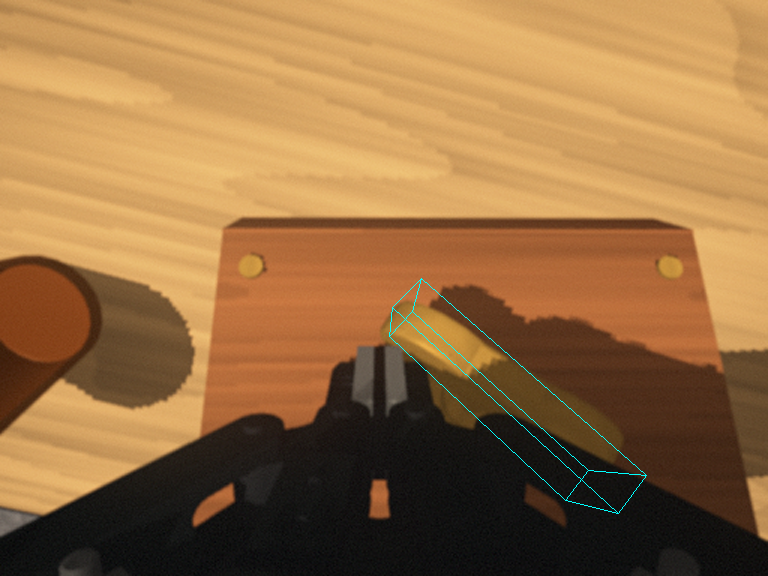

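>>> {"api": "play_rows", "payload": {
  "moves": [
    [[-0.005,0.004,-0.003],0,1],
    [[-0.014,0.004,-0.009],0,1],
    [[-0.025,0.008,-0.016],0,1],
    [[-0.035,0.012,-0.022],0,1],
    [[-0.044,0.016,-0.028],0,1],
    [[-0.053,0.023,-0.033],0,1],
    [[-0.053,0.023,-0.033],0,1]
  ]
}}

```text
clock: 13.02
position: [449.2, -19.5, 267.4]
ee_rot: [-0.122, 0.992, 0.001, 0.007]
contact_force: [7.9, -9.4, 6.2]
gripper_width: -0.3
```

Run:
```python
from key import *
to([peg(t)[1] for t in np.arange(4.4,4.85,.05)])
p=arm.get_image('wrist');draw(p,4.4,'k6w',(0,0,512,384),1.5)
```

```text
t 13.03 tip box [-107.86  -26.28   94.43] tool y yaw rel box deg 0.47490485506416746 F [ 7.89 -9.39  6.18] T [-2.43 -2.28 -0.05] w -0.3 J [ 0.32  0.25 -0.6   0.   -0.71 -1.65]
[-106.35  -27.64   95.33] -> [0.006, -0.003, 0.003]
[-107.57  -26.1    94.48] -> [0.001, 0.001, 0.0]
[-108.61  -24.96   93.74] -> [-0.003, 0.004, -0.002]
[-109.61  -23.77   93.04] -> [-0.008, 0.007, -0.005]
[-110.6   -22.02   92.35] -> [-0.012, 0.012, -0.007]
[-111.51  -20.21   91.72] -> [-0.017, 0.017, -0.009]
[-112.31  -18.85   91.16] -> [-0.02, 0.021, -0.011]
[-113.08  -18.43   90.62] -> [-0.023, 0.021, -0.013]
[-113.91  -18.47   90.03] -> [-0.026, 0.021, -0.015]
```

View pics/k6w.png

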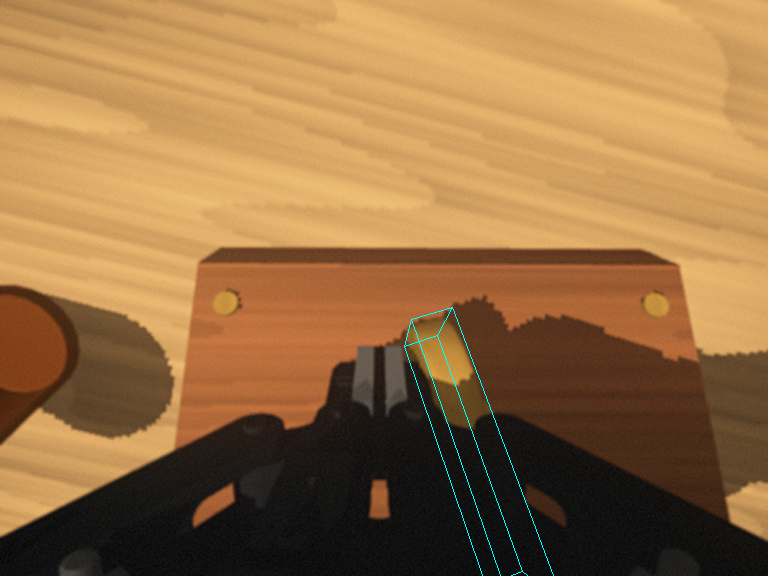

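>>> {"api": "play_rows", "payload": {
  "moves": [
    [[-0.006,0.008,-0.004],0,1],
    [[-0.012,0.016,-0.007],0,1],
    [[-0.012,0.016,-0.007],0,1]
  ]
}}

```text
clock: 13.45
position: [448.0, -17.4, 267.5]
ee_rot: [-0.124, 0.992, -0.003, 0.009]
contact_force: [14.8, -27.1, 7.3]
gripper_width: -0.3
```

Run:
```python
from key import *
st()
p=arm.get_image('wrist');draw(p,4.4,'k7w',(0,0,512,384),1.5)
```

```text
t 13.45 tip box [-107.79  -25.34   94.57] tool y yaw rel box deg 0.6960175746139328 F [ 14.81 -27.07   7.32] T [-7.7  -4.16 -0.05] w -0.3 J [ 0.33  0.25 -0.61  0.01 -0.7  -1.66]
```

View pics/k7w.png

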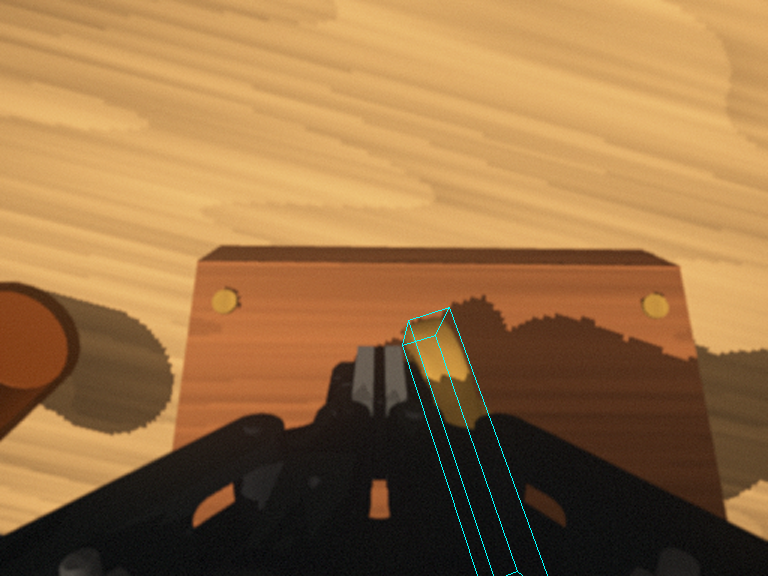

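>>> {"api": "play_rows", "payload": {
  "moves": [
    [[0.01,-0.04,0],0,1],
    [[0.02,-0.09,0.0],0,1],
    [[0.02,-0.09,0.2],0,1],
    [[0.02,-0.09,0.4],0,1],
    [[0.1,-0.09,0.54],0,1],
    [[0.25,-0.09,0.54],0,1],
    [[0.25,-0.09,0.54],0,1],
    [[0.25,-0.09,0.54],0,1]
  ]
}}

```text
clock: 14.5
position: [522.2, -44.6, 427.6]
ee_rot: [-0.124, 0.992, -0.002, 0.007]
contact_force: [0.5, 0.6, 0.1]
gripper_width: 0.1
```

Run:
```python
from key import *
to([(33,-66,253),(33,-66,130),(33,-66,89),(33,0,89),(33,12,89),(33,18,89)])
p=arm.get_image('wrist');draw(p,4.4,'k8w',(0,0,512,384),1.5)
```

```text
t 14.5 tip box [-42.98 -68.97 254.65] tool y yaw rel box deg 0.656704223053481 F [0.53 0.63 0.06] T [-0.03  0.04 -0.01] w 0.1 J [ 0.23  0.19 -0.21  0.01 -1.16 -1.55]
[ 33 -66 253] -> [0.244, 0.069, -0.006]
[ 33 -66 130] -> [0.244, 0.069, -0.416]
[ 33 -66  89] -> [0.244, 0.069, -0.552]
[33  0 89] -> [0.192, 0.283, -0.552]
[33 12 89] -> [0.183, 0.322, -0.552]
[33 18 89] -> [0.178, 0.341, -0.552]
```

View pics/k8w.png

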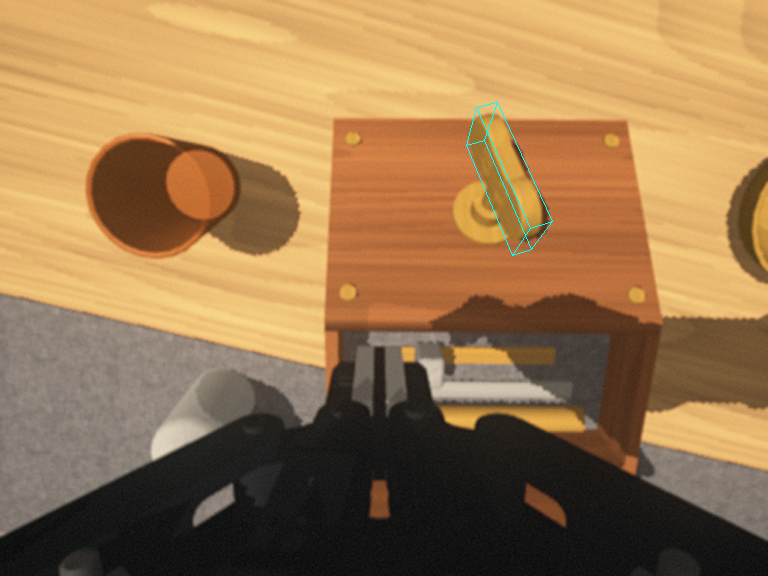

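>>> {"api": "play_rows", "payload": {
  "moves": [
    [[0.13,0.035,0],0,1],
    [[0.244,0.067,0],0,1],
    [[0.244,0.067,-0.2],0,1],
    [[0.244,0.067,-0.38],0,1],
    [[0.244,0.067,-0.4],0,1]
  ]
}}

```text
clock: 15.18
position: [593.1, -24.8, 304.0]
ee_rot: [-0.124, 0.992, -0.003, 0.002]
contact_force: [0.5, 0.6, 1.1]
gripper_width: 0.0
```

Run:
```python
from key import *
p=arm.get_image('wrist');save(p,'s9');p=arm.get_image('wrist')
to([(33,-67,110),(33,-67,89),(33,-40,89),(33,-20,89),(33,0,89),(33,10,89),(33,14,89),(33,18,89)])
```

```text
t 15.28 tip box [ 32.82 -66.75 135.73] tool y yaw rel box deg 0.7123312540531117 F [0.97 0.05 0.07] T [ 0.03 -0.05 -0.01] w -0.0 J [ 0.23  0.42 -0.21  0.01 -0.94 -1.56]
[ 33 -67 110] -> [0.001, -0.001, -0.086]
[ 33 -67  89] -> [0.001, -0.001, -0.156]
[ 33 -40  89] -> [-0.02, 0.087, -0.156]
[ 33 -20  89] -> [-0.036, 0.152, -0.156]
[33  0 89] -> [-0.052, 0.216, -0.156]
[33 10 89] -> [-0.059, 0.249, -0.156]
[33 14 89] -> [-0.063, 0.262, -0.156]
[33 18 89] -> [-0.066, 0.275, -0.156]
```

View pics/s9.png

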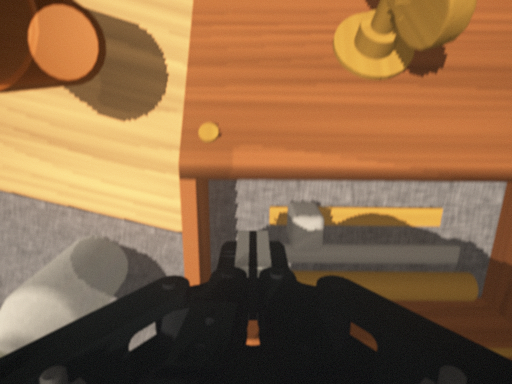

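>>> {"api": "play_rows", "payload": {
  "moves": [
    [[0.001,-0.001,-0.08],0,1],
    [[0.001,-0.001,-0.156],0,1],
    [[0.001,-0.001,-0.156],0,1],
    [[-0.01,0.043,-0.156],0,1],
    [[-0.02,0.087,-0.156],0,1],
    [[-0.028,0.12,-0.156],0,1],
    [[-0.036,0.152,-0.156],0,1],
    [[-0.044,0.185,-0.156],0,1],
    [[-0.052,0.216,-0.156],0,1],
    [[-0.059,0.245,-0.156],0,1],
    [[-0.063,0.262,-0.156],0,1],
    [[-0.063,0.262,-0.156],0,1]
  ]
}}

```text
clock: 16.77
position: [576.7, 52.7, 262.0]
ee_rot: [-0.125, 0.992, -0.004, 0.007]
contact_force: [4.0, -10.8, 0.1]
gripper_width: -0.1
```

Run:
```python
from key import *
st()
```

```text
t 16.77 tip box [32.82 12.11 89.  ] tool y yaw rel box deg 0.7356965058117737 F [  4.   -10.78   0.11] T [-2.78 -1.13 -0.04] w -0.1 J [ 0.37  0.44 -0.3   0.02 -0.81 -1.71]
```

>>> {"api": "play_rows", "payload": {
  "moves": [
    [[0.005,-0.02,0],0,1],
    [[0.005,-0.03,0.1],0,1],
    [[0.005,-0.03,0.3],0,1],
    [[0.005,-0.04,0.5],0,1],
    [[0.005,-0.05,0.7],0,1],
    [[0.005,-0.05,0.7],0,1]
  ]
}}

```text
clock: 17.52
position: [578.3, 37.7, 477.8]
ee_rot: [-0.125, 0.992, -0.003, 0.013]
contact_force: [0.4, 0.3, -1.2]
gripper_width: 0.1
```

```bash
cat > lid.py <<'E'
from key import *
gl=np.stack(np.meshgrid(np.linspace(0,120,121),np.linspace(-14,14,8),np.linspace(0,10,11),indexing='ij'),-1).reshape(-1,3)
def lidp(ph,P):
    P=np.array(P,float);r,y,n=P[...,0],P[...,1],P[...,2]
    return np.stack([102-r*np.cos(ph)+n*np.sin(ph),y,115.5+r*np.sin(ph)+n*np.cos(ph)],-1)
def lpeg(ph,r=88):
    pts=lidp(ph,gl)
    for n in np.arange(9,90,.5):
        t=lidp(ph,(r,0,n))
        if not hit(t,pts,11,12): return n,t
E
python3 - <<'E'
from lid import *
st()
for ph in np.arange(2,-.01,-.1):
    n,t=lpeg(ph);print(round(ph,2),n,t)
p=arm.get_image('wrist');p2=arm.get_image('side')
import cv2
ph=1.86
for pp,nm in((p,'l1w'),(p2,'l1s')):
    im=pp['pixels'][:,:,::-1].copy()
    u=proj(pp,W(lidp(ph,[(0,102,0),(110,102,0),(110,-102,0),(0,-102,0)]))).astype(int)
    cv2.polylines(im,[u.reshape(-1,1,2)],True,(255,255,0),1)
    cv2.imwrite('pics/'+nm+'.png',im)
E
```

```text
t 17.52 tip box [ 32.84  -2.74 304.89] tool y yaw rel box deg 0.749109229762837 F [ 0.44  0.28 -1.19] T [-0.01  0.03 -0.04] w 0.1 J [ 0.35  0.26  0.    0.01 -1.29 -1.67]
2.0 37.0 [172.26   0.   180.12]
1.9 33.0 [161.68   0.   188.11]
1.8 29.0 [150.24   0.   194.61]
1.7 25.5 [138.63   0.   199.48]
1.6 22.0 [126.56   0.   202.82]
1.5 21.0 [116.72   0.   204.77]
1.4 21.0 [107.74   0.   205.79]
1.3 21.0 [ 98.69   0.   205.91]
1.2 20.5 [ 89.22   0.   204.95]
1.1 20.0 [ 79.91   0.   203.  ]
1.0 19.5 [ 70.86   0.   200.09]
0.9 18.5 [ 61.79   0.   195.93]
0.8 18.0 [ 53.6    0.   191.17]
0.7 17.0 [ 45.65   0.   185.19]
0.6 16.5 [ 38.69   0.   178.81]
0.5 15.0 [ 31.96   0.   170.85]
0.4 14.5 [ 26.59   0.   163.12]
0.3 13.5 [ 21.92   0.   154.4 ]
0.2 12.5 [ 18.24   0.   145.23]
0.1 11.5 [ 15.59   0.   135.73]
-0.0 10.5 [ 14.   0. 126.]
```

View pics/l1w.png

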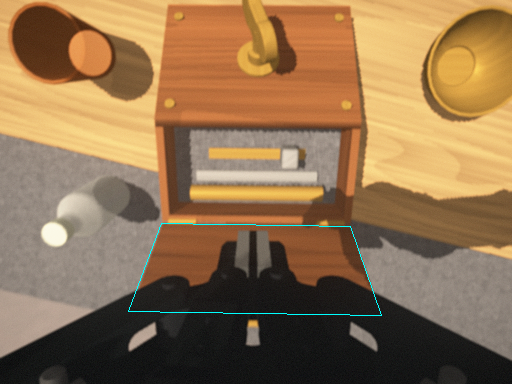

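View pics/l1s.png

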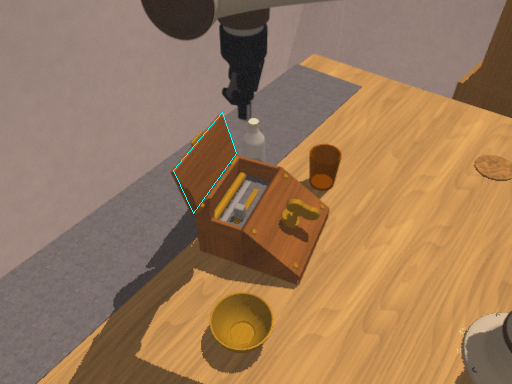

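Run:
```python
from lid import *
to([(182,0,304),(182,0,190),(172,0,190)])
```

```text
t 17.62 tip box [ 30.35  -2.28 298.87] tool y yaw rel box deg 0.7253219262078971 F [ 0.1   0.24 -0.25] T [ 0.03  0.02 -0.02] w 0.2 J [ 0.35  0.26 -0.    0.01 -1.29 -1.67]
[182   0 304] -> [0.49, 0.126, 0.017]
[182   0 190] -> [0.49, 0.126, -0.363]
[172   0 190] -> [0.457, 0.118, -0.363]
```

>>> {"api": "play_rows", "payload": {
  "moves": [
    [[0.15,0.04,0.017],0,1],
    [[0.33,0.085,0.017],0,1],
    [[0.49,0.126,0.017],0,1],
    [[0.49,0.126,0.017],0,1],
    [[0.49,0.126,-0.1],0,1],
    [[0.49,0.126,-0.1],0,1]
  ]
}}

```text
clock: 18.38
position: [723.8, 75.8, 436.9]
ee_rot: [-0.125, 0.992, -0.004, 0.002]
contact_force: [0.6, 0.4, 0.1]
gripper_width: 0.3
```

Run:
```python
from lid import *
to([(184,0,190)])
p=arm.get_image('side');cv2.imwrite('pics/l2s.png',cv2.resize(p['pixels'][60:280,110:350,::-1],None,fx=2.5,fy=2.5))
```

```text
t 18.38 tip box [179.48   0.42 263.88] tool y yaw rel box deg 0.7279205530960127 F [0.59 0.36 0.1 ] T [-0.01  0.01  0.01] w 0.3 J [ 0.33  0.55  0.35  0.01 -1.37 -1.65]
[184   0 190] -> [0.015, 0.002, -0.246]
```

View pics/l2s.png

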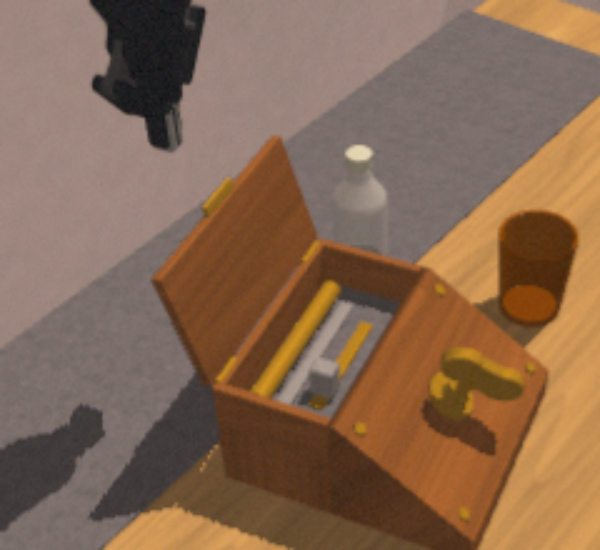

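>>> {"api": "play_rows", "payload": {
  "moves": [
    [[0.015,0.002,-0.1],0,1],
    [[0.015,0.002,-0.246],0,1],
    [[0.015,0.002,-0.246],0,1],
    [[0.015,0.002,-0.246],0,1]
  ]
}}

```text
clock: 18.92
position: [729.0, 76.2, 369.2]
ee_rot: [-0.125, 0.992, -0.004, 0.006]
contact_force: [0.6, -0.4, 0.2]
gripper_width: -0.1
```

Run:
```python
from lid import *
to([lpeg(t)[1] for t in np.arange(1.9,.79,-.1)])
```

```text
t 18.93 tip box [186.27  -0.76 196.2 ] tool y yaw rel box deg 0.7683403065859125 F [ 0.58 -0.4   0.18] T [-0.02  0.02 -0.03] w -0.1 J [ 0.33  0.59  0.26  0.01 -1.23 -1.65]
[161.68   0.   188.11] -> [-0.08, -0.017, -0.027]
[150.24   0.   194.61] -> [-0.117, -0.026, -0.005]
[138.63   0.   199.48] -> [-0.155, -0.035, 0.011]
[126.56   0.   202.82] -> [-0.194, -0.044, 0.022]
[116.72   0.   204.77] -> [-0.226, -0.052, 0.029]
[107.74   0.   205.79] -> [-0.255, -0.059, 0.032]
[ 98.69   0.   205.91] -> [-0.284, -0.066, 0.032]
[ 89.22   0.   204.95] -> [-0.315, -0.073, 0.029]
[ 79.91   0.   203.  ] -> [-0.345, -0.081, 0.023]
[ 70.86   0.   200.09] -> [-0.375, -0.088, 0.013]
[ 61.79   0.   195.93] -> [-0.404, -0.095, -0.001]
[ 53.6    0.   191.17] -> [-0.43, -0.101, -0.017]
```

>>> {"api": "play_rows", "payload": {
  "moves": [
    [[-0.08,-0.017,-0.02],0,1],
    [[-0.117,-0.026,-0.005],0,1],
    [[-0.155,-0.035,0.011],0,1],
    [[-0.194,-0.044,0.022],0,1],
    [[-0.226,-0.052,0.029],0,1],
    [[-0.255,-0.059,0.032],0,1],
    [[-0.284,-0.066,0.032],0,1],
    [[-0.315,-0.073,0.029],0,1],
    [[-0.345,-0.081,0.023],0,1],
    [[-0.375,-0.088,0.013],0,1],
    [[-0.404,-0.095,-0.001],0,1],
    [[-0.404,-0.095,-0.001],0,1]
  ]
}}

```text
clock: 20.42
position: [606.8, 47.4, 368.4]
ee_rot: [-0.125, 0.992, -0.005, 0.005]
contact_force: [-0.3, -0.5, -0.5]
gripper_width: -0.1
```

Run:
```python
from lid import *
to([lpeg(t)[1] for t in np.arange(.8,-.01,-.1)])
p=arm.get_image('side');cv2.imwrite('pics/l3s.png',cv2.resize(p['pixels'][60:280,110:350,::-1],None,fx=2.5,fy=2.5))
```

```text
t 20.43 tip box [ 60.17  -0.09 195.43] tool y yaw rel box deg 0.7629957275413943 F [-0.27 -0.51 -0.5 ] T [ 0.   -0.   -0.03] w -0.1 J [ 0.35  0.38 -0.1   0.01 -1.09 -1.67]
[ 53.6    0.   191.17] -> [-0.021, -0.005, -0.014]
[ 45.65   0.   185.19] -> [-0.047, -0.011, -0.034]
[ 38.69   0.   178.81] -> [-0.07, -0.017, -0.055]
[ 31.96   0.   170.85] -> [-0.091, -0.022, -0.082]
[ 26.59   0.   163.12] -> [-0.109, -0.026, -0.108]
[ 21.92   0.   154.4 ] -> [-0.124, -0.03, -0.137]
[ 18.24   0.   145.23] -> [-0.136, -0.033, -0.167]
[ 15.59   0.   135.73] -> [-0.145, -0.035, -0.199]
[ 14.   0. 126.] -> [-0.15, -0.036, -0.231]
```

View pics/l3s.png

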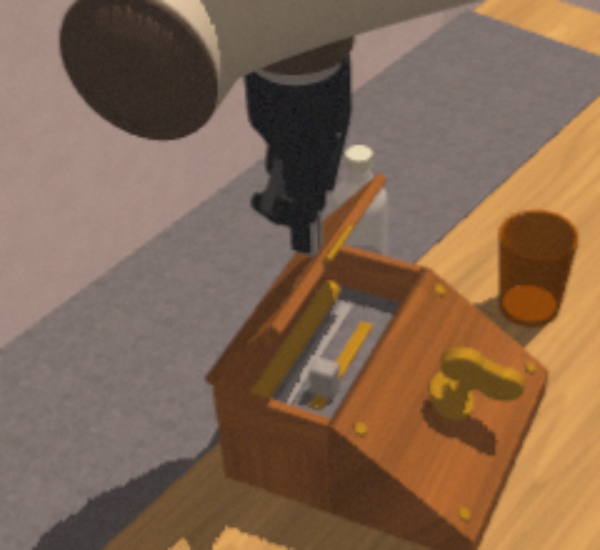

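>>> {"api": "play_rows", "payload": {
  "moves": [
    [[-0.021,-0.005,-0.014],0,1],
    [[-0.047,-0.011,-0.034],0,1],
    [[-0.07,-0.017,-0.055],0,1],
    [[-0.091,-0.022,-0.082],0,1],
    [[-0.109,-0.026,-0.108],0,1],
    [[-0.124,-0.03,-0.137],0,1],
    [[-0.136,-0.033,-0.167],0,1],
    [[-0.145,-0.035,-0.199],0,1],
    [[-0.15,-0.036,-0.22],0,1],
    [[-0.15,-0.036,-0.231],0,1],
    [[-0.15,-0.036,-0.231],0,1]
  ]
}}

```text
clock: 21.85
position: [562.1, 36.7, 299.1]
ee_rot: [-0.125, 0.992, -0.005, 0.005]
contact_force: [-0.3, -0.4, -0.5]
gripper_width: -0.5
```

Run:
```python
from lid import *
st()
p=arm.get_image('side');cv2.imwrite('pics/l4s.png',cv2.resize(p['pixels'][60:280,110:350,::-1],None,fx=2.5,fy=2.5))
```

```text
t 21.85 tip box [ 14.18  -0.02 126.14] tool y yaw rel box deg 0.7673444103916154 F [-0.32 -0.4  -0.48] T [ 0.03  0.08 -0.  ] w -0.5 J [ 0.36  0.38 -0.3   0.01 -0.89 -1.69]
```

View pics/l4s.png

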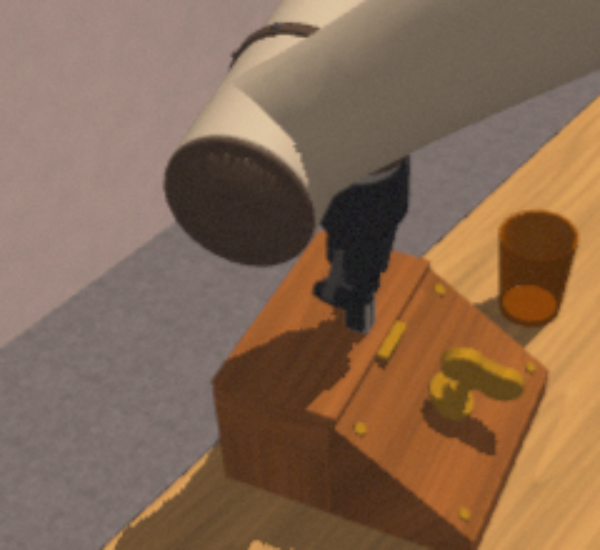

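Nearly shut, without firm contact; press down a little until the force shows it is seated.

>>> {"api": "play_rows", "payload": {
  "moves": [
    [[0,0,-0.007],0,1],
    [[0,0,-0.013],0,1],
    [[0,0,-0.013],0,1]
  ]
}}

```text
clock: 22.28
position: [562.0, 36.8, 298.8]
ee_rot: [-0.125, 0.992, -0.005, 0.006]
contact_force: [-7.2, 1.9, 19.2]
gripper_width: 0.1
```

Run:
```python
from lid import *
st()
```

```text
t 22.27 tip box [ 14.28  -0.08 125.83] tool y yaw rel box deg 0.8373776654482583 F [-7.16  1.85 19.24] T [ 0.38  2.35 -0.02] w 0.1 J [ 0.36  0.38 -0.3   0.02 -0.88 -1.69]
```

>>> {"api": "play_rows", "payload": {
  "moves": [
    [[0,0,0.1],0,1],
    [[0,0,0.3],0,1],
    [[0,0,0.5],0,1],
    [[-0.1,-0.2,0.6],0,1],
    [[-0.2,-0.4,0.6],0,1],
    [[-0.3,-0.6,0.6],0,1],
    [[-0.4,-0.8,0.6],0,1],
    [[-0.4,-0.8,0.6],0,1],
    [[-0.4,-0.8,0.6],0,1]
  ]
}}

```text
clock: 23.4
position: [441.0, -204.5, 478.8]
ee_rot: [-0.124, 0.992, -0.005, 0.006]
contact_force: [-0.1, 0.2, -0.4]
gripper_width: 0.2
```

Run:
```python
from lid import *
st()
p=arm.get_image('top')
for t in ['bowl','tumbler','bottle']: print(t,[(np.array(d['centre']),round(d['conf'],2)) for d in arm.look_for(t,p)][:1])
draw(p,4.4,'f_t',(110,80,400,300),2.7)
p=arm.get_image('side');draw(p,4.4,'f_s',(110,100,350,360),2.3)
```

```text
t 23.4 tip box [-159.91 -206.18  305.78] tool y yaw rel box deg 0.6493680347630288 F [-0.1   0.16 -0.43] T [ 0.02  0.01 -0.05] w 0.2 J [-0.1   0.09 -0.2   0.01 -1.27 -1.23]
bowl [(array([423.5, 265.5,  26.8]), 0.71)]
tumbler [(array([586. ,  44.3, 125. ]), 0.32)]
bottle [(array([ 686.3, -134.7,   96.3]), 0.94)]
```

View pics/f_t.png

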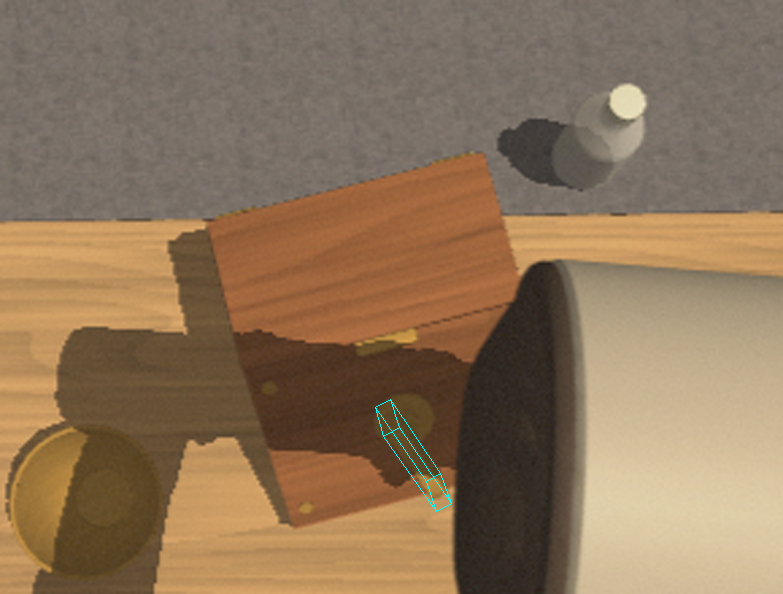

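View pics/f_s.png

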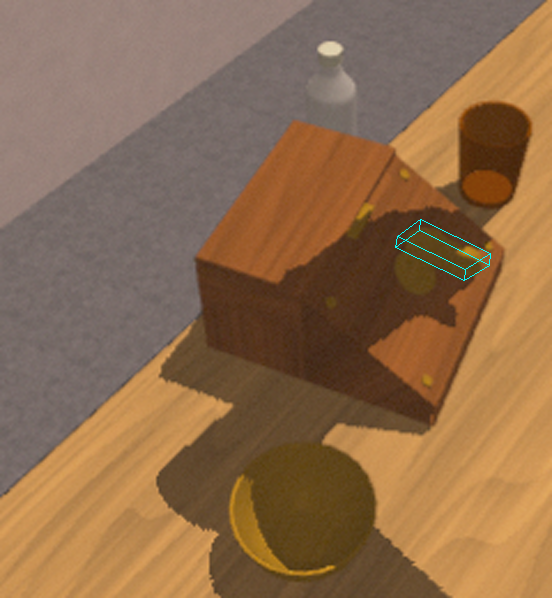

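The lid is flat and the key sits at the 4.4 rad outline. The bowl, tumbler and bottle are standing where they were, and the arm is clear. I'm handing in now.

```bash
python3 -c "
from bench import arm
print(arm.job_done())"
```

```text
the job is handed in; nothing more can be done
None
```

I did all four parts in order and handed the job in at about 23.5 s of the 72 s allowed. No verdict was reported.

- **Slide to stop:** I pushed it right with the closed fingertips until it hit its end at about 12 N. It was still there in the pictures when the key was wound.
- **Key:** I swept it clockwise in four partial turns until the force rose to about 32 N with almost no further movement. The pictures matched the key outline drawn at 4.4 rad.
- **Slide to play:** I pushed it left to its end at about 11.5 N. Finger positions give about 68 mm of travel, and the picture showed it at the left end before the lid closed.
- **Lid:** I swung it over from behind and pressed it down with about 20 N. The fingertip height then was 125.8 mm, against 125.5 mm expected for a shut lid. It looks flat in both final views.
- **Bystanders:** The bowl and bottle were found within about 2 mm of where they started.
- **Arm:** It ended up clear of everything, with no force on the tool.

One check failed: in the last top view the arm hid the tumbler, so the network reported a false low-confidence hit (0.32) on the box. In the side picture the tumbler stands upright in its place, but I judged that by eye and did not measure it.

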